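# Plug the blue drive module onto the console rail

### The job

Swing the keeper arm clear of the open end of the console's rail, then take the blue module out of its parking stand and slide it along the rail until the spring detent holds it fully home, and let go. Leave the keeper swung clear, and do not disturb the orange module, the glass viscometer or the bottle.

Things in the scene. Friction and masses are not known exactly. Their poses are not given: they have to be found in the camera images.
- console: White instrument console, fixed, 280 mm wide (y). Its panel slopes 26 deg, rising towards its +x, 210 mm up the slope. Origin: middle of the underside, z up; the panel's middle is 115 mm right above it, lower edge 69 mm, upper edge 161 mm up, then a 30 mm deep level top. Display and red switches at the +y end; the rail's open end is at the -y end, flush with the side.
- rail: Aluminium T-rail across the panel. Origin: where a module's origin comes when fully home, on top of the rail's head, 16 mm off the panel, at the panel's middle. x up the slope, y level along the rail to its closed end, z square off the panel. Head 30 mm wide, 6 thick (z -6 to 0), on a stem 14 wide. Slippery (friction about 0.2). A black stop at the end, 18 mm proud, has its face at y = +47 mm.
- rail_mouth (a point): Tip of the rail's open end, in the middle of the head's width, level with its top: at y = -140 mm in the rail's frame. Over the last 20 mm the head tapers to 20 mm wide and 2 mm thick (z -4 to -2 mm), to guide a module on. A module clears it when its origin is beyond y = -185 mm.
- detent (a joint): Brass spring plunger, a round nose 14 mm thick in the rail's head at the rail's origin. 0 = out, 4 mm proud; grows to 0.007 m as pressed down. A module pushed along the rail presses it down (5 to 15 N along the rail); it springs into the V-groove in the middle of the module's underside. A module within about 1.5 mm of home is drawn in and held; the end stop is met 2 mm beyond home.
- keeper (a joint): Steel swivel keeper arm that bars the rail's open end, rad. Pivot square to the panel at x = +66, y = -122 mm in the rail's frame. At 0 the arm points down the slope (rail -x) across the rail; it grows as the knob swings to rail +y, at 1.57 it points to +y above the rail, stop at 1.9. Stays where left (1.5 N at the knob). A module passes beyond 1.35. Arm 14 mm wide, rail z 6 to 14 mm.
- keeper_knob (a point): On the axis of the keeper's black round knob, 84 mm from the pivot, at z = 40 mm in the rail's frame. Knob 18 mm thick, standing square to the panel, from z = 14 to 58 mm in the rail's frame, free all round above the arm.
- blue_module: Blue module to fit, 0.35 kg. Origin: middle of the channel's ceiling, that rides on the rail's head. x across, y along the rail, z outward; same after a half turn about z. Body 64 (x) by 90 (y) mm, z 0 to 24; grip block on it 26 (y) by 50 (x) mm, z 24 to 62. Channel along y: 34 mm wide, walls to z = -13, lips 20 mm apart under the head (2 mm play each side, 1.5 in z): goes on only from the end.
- stand_blue: Grey parking stand, fixed, holding the blue module: wedge 110 mm wide (y), 90 deep, slope rising 23 deg to its +x. Origin: middle of the underside, z up; slope's middle 55 mm up. The module lies on the slope in a pocket with walls 28 mm high, 1 to 3 mm play, its x up the slope, its y level, its origin 13 mm off the slope. Lift it square off the slope by 35 mm to clear the walls.
- stand_orange: The like stand that holds the orange module; the two stands change places from run to run. A module in a stand reaches 135 mm above the table.
- orange_module: Orange module of the same make, origin and axes as the blue one; to be left in its stand.
- viscometer: Loose glass viscometer, hourglass of revolution 168 mm tall, 76 mm across its foot, standing. Origin: middle of its underside. Fragile, leave alone.
- bottle: Loose glass jar with blue cap, 64 mm across, 125 mm tall. Origin: middle of its underside. Leave alone.
- lamp_end (a point): Free end of a dark lamp bar, 14 mm thick, fixed to the console: it runs level from here 96 mm along the console's +y at console x = 6, z = 247 mm, then back to a post at x = 108, y = 122 mm. It hangs over the home place, so that a hand held upright there meets it; a hand held square to the panel clears it.
There are look-alikes about, which are no part of the job. There is more than one size of the blue_module; the job needs the largest.

How it is judged:
By the outcome, as a careful person would: the job done as asked, in the order asked, and still so for the second after the job is handed in, with the robot touching nothing.
It also fails if it takes over 58 s, if anything falls off the work surface, if the arm or the gripper's body presses on something with over 40 N, if the wrist force passes 120 N, or if a joint passes its speed limit or range.

### The arm

A 6-joint arm with a two-finger parallel gripper is mounted at the origin on the work surface. World frame = base frame: x ahead of the robot, y to its left, z up, the work surface at z = 0. Lengths are in m, angles in rad, forces in N, time in s.
With the tool pointing down it reaches from about 0.3 to 0.875 m from the base axis. Payload 6.4 kg.
Tool frame: the origin (TCP) lies between the finger pads; the fingertips stand 25 mm ahead of it and the grasp point (between the pads) lies 6 mm ahead of it; z points along the fingers, y is the line along which they close (so a half turn about z gives the same grasp; the last joint's range is limited). The gripper opens to 85 mm and grips with 20 to 120 N. Pads are 22 mm wide; open, the fingers measure 114 mm over their backs; the gripper's body (76 mm by 85 mm) begins 54 mm behind the grasp point. The pads swing forward as they close: fully open they stand 13 mm farther back than shut.
Start: joints at [0.99, 0.181, 1.607, -0, 1.354, -0.206], TCP at [0.21, 0.535, 0.256] pointing down, gripper open.
Joint ranges: [-2.99, 2.99], [-0.89, 2.07], [0.3, 2.58], [-1.14, 4.28], [0, 2.63], [-3.12, 3.12]. Speed limits (rad/s): [2.57, 2.57, 3.01, 3.14, 3.14, 3.14].

### API

Orientations are given as a unit quaternion [w, x, y, z].
In Python, from bench import ctrl gives the robot as it stands.
- The arm moves only by the tool servo_tool, never from a script. Its argument "series" is text: rows parted by semicolons, each of 7 numbers parted by spaces: the gripper command: -1 is fully open, 1 is shut, values between are in proportion, then the shift along the tool's x, y, z in m, then the turn, a rotation vector about the tool's x, y, z in degrees. A call has 1 to 12 rows; each row is the pose to reach, as a shift and turn from the pose commanded when the call began, along the tool's axes at that moment; what a row does not reach only later rows make up. A row lasts 1/12 s, in which the tool goes at most 41.7 mm and 7.16 degrees, less where a joint would pass 70% of its speed; a pose out of reach is approached as far as the arm can. A call with a gripper value outside its range is refused whole. The fingers move at their own pace and stop on an object; the grip force is fixed at half the most. Time passes only in rows, so rows that repeat a pose let the fingers close. It gives the time, the measured TCP pose, the force, the opening and the grip force at its end, in the units of the state.
- ctrl.get_obs(): the state, without advancing time (a new reading comes with each control period).
- ctrl.camera(name): name is "scene" or "top" or "wrist"; returns a dict with "img" (384x512x3 uint8, red, green, blue), "z_map" (384x512 float32, m along the optical axis (not along the pixel's ray), 0 where there is no reading), "fovy" (degrees; the focal length in pixels is half the picture's height over the tangent of half this angle, whatever the lens; pixels are square), "cx", "cy" (the principal point, pixels), "extrinsics" (4x4, takes a point from camera to world coordinates); the wrist camera has in their place "T_tool_cam" (4x4, takes a point from camera to tool coordinates, whose origin is the TCP and whose axes are the flange's). Camera axes: x right, y down, z forward; pixel columns grow to the right and rows downward; lengths in m; the calibration is good to about 2 mm. A picture is of the moment at which its call begins: read the wrist's pose just before it.
- ctrl.hand_in(): hands the job in; it is judged then, once.
The state is a dict: "time_s": time; "q": joint angles; "dq": joint speeds; "joint_efforts": joint torques, N m; "eef_pos": TCP position; "eef_rot": TCP orientation; "wrist_force": force on the tool from outside, world axes, zero at the start; "torque": the same for the moment, N m; "opening": opening from 0.0 (shut) to 1.0 (fully open); "grasp_force": force on a finger pad.
Only numpy, scipy, OpenCV 4.12 (cv2) and the standard library are available. Lean on these libraries where they do the work, as an engineer would, in place of code of your own. Each camera call takes 0.05 s, during which the arm holds its last target. There are 200 camera calls.

## Working session

There is one attempt and no reset: what is moved stays moved. The work goes in short steps, Python scripts to look and compute and a tool call to move; the robot and the scene stay as the last step left them, time stands still between calls to the robot, and variables do not carry over. Pictures are saved under pics/ and viewed, at most 10 in all, crops included, and the job is handed in when it is done.

Besides the shell and the picture viewer there is one more tool, called as name(argument=value, ...), one argument or row to a line, values as JSON. servo_tool: Moves the arm, as the interface text tells. Its arguments: {"type":"object","properties":{"series":{"type":"string"}},"required":["series"]}

```bash
ls; mkdir -p pics; python3 - <<'E'
from bench import ctrl
import cv2,numpy as np
o=ctrl.get_obs();print({k:np.round(v,3).tolist() for k,v in o.items()})
for n in("scene","top"):
    c=ctrl.camera(n);cv2.imwrite(f"pics/{n}0.png",cv2.cvtColor(c["img"],cv2.COLOR_RGB2BGR))
    np.savez(f"{n}0.npz",**c);print(n,c["fovy"],c["cx"],c["cy"],np.round(c["extrinsics"],3).tolist())
E
```

```text
pics
{'time_s': 0.0, 'q': [0.99, 0.182, 1.608, -0.0, 1.354, -0.206], 'dq': [0.0, -0.0, -0.001, -0.002, -0.0, 0.001], 'joint_efforts': [-0.0, -44.486, -35.134, -0.0, 0.009, -0.0], 'eef_pos': [0.21, 0.535, 0.255], 'eef_rot': [-0.0, 0.186, 0.982, -0.001], 'wrist_force': [0.69, 0.94, 0.106], 'torque': [-0.027, -0.042, -0.002], 'grasp_force': 0.0, 'opening': 1.004}
scene 54.1813119762397 257.72148186294504 189.21279887285877 [[0.642, 0.411, -0.647, 1.198], [0.766, -0.331, 0.55, -0.599], [0.012, -0.849, -0.528, 0.675], [0.0, 0.0, 0.0, 1.0]]
top 52.24544892852676 254.1150332899098 194.4348140670929 [[0.021, -0.995, 0.097, 0.486], [-1.0, -0.022, -0.002, -0.041], [0.004, -0.097, -0.995, 1.135], [0.0, 0.0, 0.0, 1.0]]
```

View pics/scene0.png

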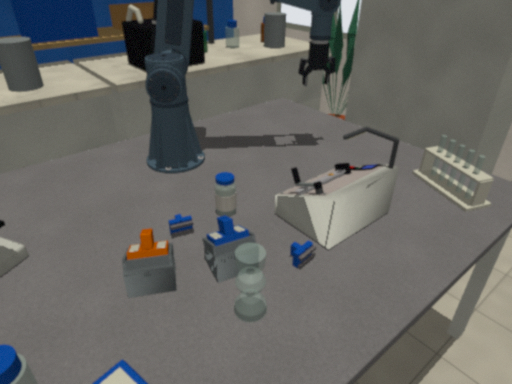

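View pics/top0.png

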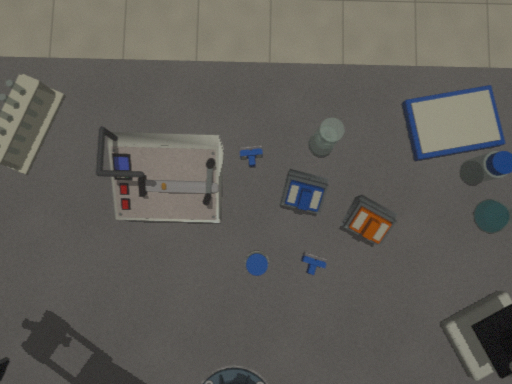

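The scene view shows the console at (335,200), the blue stand at (228,245), the orange stand at (150,265), the viscometer at (250,285) and the bottle at (225,195). In the top view the console is at (165,178) with the rail mouth at about (217,188). The keeper runs from its pivot at (210,163) to its knob at (207,200), the blue module is at (304,193), and the small blue ones are look-alikes.

```bash
cat > h.py <<'E'
import numpy as np,cv2
from scipy.spatial.transform import Rotation as R
def quat(q): return R.from_quat(np.r_[q[1:],q[0]])
def cloud(c,E=None):
    E=c["extrinsics"] if E is None else E
    h,w=c["z_map"].shape;f=h/2/np.tan(np.radians(float(c["fovy"]))/2)
    u,v=np.meshgrid(np.arange(w),np.arange(h));z=c["z_map"].astype(float)
    p=np.stack([(u-c["cx"])/f*z,(v-c["cy"])/f*z,z],-1)@E[:3,:3].T+E[:3,3]
    p[z==0]=np.nan
    return p
def rect(p,yaw0=0):
    (c,s,a)=cv2.minAreaRect(p[:,:2].astype(np.float32));return np.round(c,4),np.round(s,4),round(a,2)
E
python3 - <<'E'
from h import *
c=dict(np.load("top0.npz"));P=cloud(c);im=c["img"].astype(int)
print("table",np.nanmedian(P[300:340,260:330,2]))
sub=np.zeros(P.shape[:2],bool);sub[120:235,105:228]=1
z=P[...,2]
m=sub&(z>.055)&(z<.18)
print("console rect",rect(P[m]), "top robust")
# panel plane
pm=np.zeros_like(sub);pm[196:215,140:200]=1;pm[150:174,140:200]=1
q=P[pm];q=q[np.isfinite(q).all(1)]
for _ in range(4):
    n=np.linalg.lstsq(np.c_[q[:,:2],np.ones(len(q))],q[:,2],rcond=None)[0];r=q[:,2]-np.c_[q[:,:2],np.ones(len(q))]@n;q=q[abs(r)<2.5*r.std()+1e-4]
print("plane",n,"slope",np.degrees(np.arctan(np.hypot(*n[:2]))),"yaw",np.degrees(np.arctan2(n[1],n[0])),r.std())
h=z-(P[...,0]*n[0]+P[...,1]*n[1]+n[2])
h*=np.cos(np.arctan(np.hypot(*n[:2])))
k=sub&(h>.035)&(h<.09)&(np.arange(512)[None]>195)
print("knob/pivot px",np.argwhere(k).tolist()[:0]);
for v,u in np.argwhere(k)[::6]: print(v,u,np.round(P[v,u],3),round(h[v,u],3))
# rail
kr=sub&(h>.012)&(h<.02);kr[:, :145]=0;kr[:,205:]=0
print("rail",rect(P[kr]),kr.sum(),np.nanmedian(h[kr]))
blue=(im[...,2]>110)&(im[...,0]<70)&(im[...,1]<120)
oran=(im[...,0]>180)&(im[...,2]<80)
for nme,mm,b in(("blue",blue,(165,220,275,335)),("or",oran,(195,250,340,400))):
    s=np.zeros_like(sub);s[b[0]:b[1],b[2]:b[3]]=1
    t=s&(z>.03); print(nme,"stand rect",rect(P[t]))
    for lo in(.04,.08,.105):
        t2=t&(z>lo);print(lo,rect(P[t2]),t2.sum(),np.nanmax(z[t2]))
for nm,b in(("visc",(115,160,305,348)),("bottle",(248,280,242,272))):
    s=P[b[0]:b[1],b[2]:b[3]].reshape(-1,3);s=s[s[:,2]>.02];print(nm,np.round(np.median(s,0),3),s.min(0).round(3),s.max(0).round(3))
E
```

```text
table -0.0005536454548812353
console rect (array([0.6226, 0.1914]), array([0.2813, 0.2191]), 89.51) top robust
plane [ 0.4883198  -0.00402081 -0.18044459] slope 26.027938645800468 yaw -0.47176150781579096 0.0018351281503001485
knob/pivot px []
164 209 [0.652 0.071 0.177] 0.035
194 209 [0.581 0.072 0.146] 0.039
195 210 [0.578 0.069 0.145] 0.039
196 210 [0.575 0.069 0.149] 0.043
197 208 [0.571 0.072 0.166] 0.061
198 206 [0.568 0.076 0.174] 0.069
199 206 [0.565 0.076 0.175] 0.072
200 204 [0.563 0.08  0.176] 0.074
200 210 [0.564 0.067 0.16 ] 0.059
201 208 [0.561 0.071 0.171] 0.07
202 207 [0.558 0.073 0.173] 0.073
203 206 [0.556 0.076 0.173] 0.074
204 206 [0.553 0.076 0.172] 0.075
rail (array([0.6033, 0.1631]), array([0.0446, 0.1524]), 1.06) 652 0.015090300448611225
blue stand rect (array([ 0.6003, -0.1809]), array([0.1099, 0.1051]), 76.76)
0.04 (array([ 0.6003, -0.1809]), array([0.1099, 0.1051]), 76.76) 1521 0.1351643102828538
0.08 (array([ 0.5914, -0.1785]), array([0.1096, 0.0868]), 76.12) 1013 0.1351643102828538
0.105 (array([ 0.5767, -0.175 ]), array([0.0256, 0.0564]), 77.06) 219 0.1351643102828538
or stand rect (array([ 0.5246, -0.361 ]), array([0.1115, 0.1046]), 62.17)
0.04 (array([ 0.5246, -0.361 ]), array([0.1115, 0.1046]), 62.17) 1637 0.13707353572619607
0.08 (array([ 0.5165, -0.3567]), array([0.1093, 0.0864]), 62.07) 1044 0.13707353572619607
0.105 (array([ 0.5001, -0.3644]), array([0.0558, 0.0638]), 62.95) 241 0.13707353572619607
visc [ 0.74  -0.229  0.165] [ 0.715 -0.267  0.02 ] [ 0.78  -0.201  0.172]
bottle [ 0.409 -0.053  0.124] [ 0.375 -0.083  0.022] [ 0.438 -0.022  0.129]
```

```bash
cat >> h.py <<'E'
def frame(o,yaw,slope):
    T=np.eye(4);T[:3,:3]=(R.from_euler('z',yaw,degrees=True)*R.from_euler('y',-slope,degrees=True)).as_matrix();T[:3,3]=o;return T
RAIL=frame([.600,.1914,.1294],-.48,26)
FLIP=np.diag([-1.,1,-1])   # tool y = frame y, tool z = -frame z
def cur():
    from bench import ctrl
    o=ctrl.get_obs();T=np.eye(4);T[:3,:3]=quat(o["eef_rot"]).as_matrix();T[:3,3]=o["eef_pos"];return T
def goto(F,p,turn=0,ahead=.006,T=None):
    "move putting the grasp point at p of frame F, square to it, turned by 'turn' deg about tool z"
    T=cur() if T is None else T
    G=np.eye(4);G[:3,:3]=F[:3,:3]@FLIP@R.from_euler('z',turn,degrees=True).as_matrix()
    G[:3,3]=F[:3,:3]@np.array(p)+F[:3,3]-G[:3,2]*ahead
    D=np.linalg.inv(T)@G
    print("shift",D[:3,3].round(4),"turn",np.degrees(R.from_matrix(D[:3,:3]).as_rotvec()).round(2),"| world",G[:3,3].round(3));return G
E
python3 - <<'E'
from h import *
from bench import ctrl
c=dict(np.load("top0.npz"));P=cloud(c);z=P[...,2]
s=P[125:205,90:160].reshape(-1,3);s=s[s[:,2]>.2];i=np.linalg.inv(RAIL)
print("lamp bar",s.min(0).round(3),s.max(0).round(3)); t=s[(s[:,1]<.24)];print(np.round(t[::5],3))
print(ctrl.camera("wrist")["T_tool_cam"].round(3))
Q=P@i[:3,:3].T+i[:3,3]
k=(Q[...,2]>.045)&(Q[...,2]<.075)&(Q[...,1]<-.08)&(Q[...,1]>-.16)&(abs(Q[...,0])<.05);print("knob top rail",np.median(Q[k],0).round(4),Q[k].min(0).round(3),Q[k].max(0).round(3))
k=(Q[...,2]>.01)&(Q[...,2]<.03)&(Q[...,1]<-.10)&(Q[...,1]>-.135)&(Q[...,0]>.02)&(Q[...,0]<.06);print("arm",np.median(Q[k],0).round(4),k.sum())
goto(RAIL,[-.03,-.115,.14])
E
```

```text
lamp bar [0.607 0.211 0.201] [0.722 0.321 0.257]
[[0.62  0.24  0.25 ]
 [0.62  0.228 0.249]
 [0.62  0.217 0.25 ]
 [0.617 0.23  0.252]
 [0.617 0.218 0.252]
 [0.614 0.236 0.254]
 [0.615 0.225 0.253]
 [0.615 0.214 0.252]
 [0.612 0.232 0.251]
 [0.612 0.22  0.253]
 [0.614 0.211 0.244]
 [0.61  0.229 0.253]
 [0.61  0.218 0.252]
 [0.608 0.237 0.249]
 [0.608 0.225 0.252]
 [0.608 0.214 0.25 ]]
[[-0.    -0.959 -0.284  0.072]
 [ 1.    -0.    -0.001 -0.   ]
 [ 0.001 -0.284  0.959 -0.116]
 [ 0.     0.     0.     1.   ]]
knob top rail [-0.0148 -0.1162  0.0567] [-0.025 -0.123  0.045] [-0.009 -0.108  0.06 ]
arm [ 0.0412 -0.1194  0.0136] 83
shift [-0.4447 -0.3168  0.0084] turn [ -4.83 -25.74 -20.61] | world [0.508 0.077 0.247]
```

servo_tool(
  series="-1 -0.20 -0.14 0.004 -2 -12 -10;-1 -0.4447 -0.3168 0.0084 -4.83 -25.74 -20.61;-1 -0.4447 -0.3168 0.0084 -4.83 -25.74 -20.61;-1 -0.4447 -0.3168 0.0084 -4.83 -25.74 -20.61;-1 -0.4447 -0.3168 0.0084 -4.83 -25.74 -20.61;-1 -0.4447 -0.3168 0.0084 -4.83 -25.74 -20.61;-1 -0.4447 -0.3168 0.0084 -4.83 -25.74 -20.61;-1 -0.4447 -0.3168 0.0084 -4.83 -25.74 -20.61;-1 -0.4447 -0.3168 0.0084 -4.83 -25.74 -20.61;-1 -0.4447 -0.3168 0.0084 -4.83 -25.74 -20.61;-1 -0.4447 -0.3168 0.0084 -4.83 -25.74 -20.61;-1 -0.4447 -0.3168 0.0084 -4.83 -25.74 -20.61",
)

```text
time_s: 1.15
eef_pos: [0.4838, 0.1141, 0.2489]
eef_rot: [0.226, 0.004, 0.974, -0.0]
wrist_force: [0.8, 1.6, -0.0]
opening: 0.997
grasp_force: 0.0
```

```bash
python3 - <<'E'
from h import *
goto(RAIL,[-.03,-.115,.14])
E
```

```text
shift [-0.0215 -0.0367  0.0121] turn [ 0.05  0.12 -0.05] | world [0.508 0.077 0.247]
```

servo_tool(
  series="-1 -0.0215 -0.0367 0.0121 0 0.1 0;-1 -0.0215 -0.0367 0.0121 0 0.1 0;-1 -0.0215 -0.0367 0.0121 0 0.1 0",
)

```text
time_s: 1.4
eef_pos: [0.5083, 0.0765, 0.2468]
eef_rot: [0.224, 0.007, 0.975, -0.001]
wrist_force: [-0.1, 0.2, 0.6]
opening: 0.998
grasp_force: 0.0
```

```bash
python3 - <<'E'
from h import *
from bench import ctrl
T=cur();c=ctrl.camera("wrist");P=cloud(c,T@c["T_tool_cam"]);np.savez("w1.npz",P=P,**c)
cv2.imwrite("pics/w1.png",c["img"][...,::-1])
i=np.linalg.inv(RAIL);Q=P@i[:3,:3].T+i[:3,3];print(T[:3,3])
def st(n,k):print(n,k.sum(),np.median(Q[k],0).round(4),np.percentile(Q[k],2,0).round(4),np.percentile(Q[k],98,0).round(4))
x,y,z=Q[...,0],Q[...,1],Q[...,2]
st("knob top",(z>.05)&(z<.064)&(y<-.08)&(y>-.16)&(abs(x)<.06))
st("knob all",(z>.025)&(z<.064)&(y<-.09)&(y>-.15)&(abs(x)<.06))
st("arm",(z>.01)&(z<.018)&(y<-.09)&(y>-.16)&(x>.025)&(x<.045))
for yy in(-.08,-.05,-.02):st("rail%g"%yy,(z>-.005)&(z<.005)&(abs(y-yy)<.004)&(abs(x)<.03))
st("panel",(abs(z+.016)<.006)&(y<-.0)&(abs(x)>.03)&(abs(x)<.05)&(y>-.13))
st("mouth",(z>-.008)&(z<.002)&(y<-.1)&(abs(x)<.012))
E
```

```text
[0.50826143 0.07653197 0.2468475 ]
knob top 574 [-0.0186 -0.1166  0.0557] [-0.0258 -0.1244  0.051 ] [-0.0097 -0.1089  0.057 ]
knob all 851 [-0.0216 -0.1166  0.0552] [-0.0261 -0.125   0.0268] [-0.0103 -0.1087  0.0569]
arm 362 [ 0.0349 -0.1209  0.0118] [ 0.0255 -0.1277  0.0103] [ 0.0443 -0.1144  0.0132]
rail-0.08 336 [-0.0006 -0.08   -0.002 ] [-0.0144 -0.0838 -0.0038] [ 0.0152 -0.0761 -0.0008]
rail-0.05 332 [-0.     -0.05   -0.0022] [-0.0143 -0.0538 -0.0036] [ 0.0149 -0.0462 -0.0008]
rail-0.02 328 [-0.0007 -0.0199 -0.0021] [-0.0146 -0.0239 -0.0037] [ 0.0146 -0.0162 -0.0007]
panel 5659 [-0.0342 -0.0656 -0.0171] [-0.0494 -0.1274 -0.0184] [ 0.0489 -0.0028 -0.0156]
mouth 630 [-0.0009 -0.1308 -0.003 ] [-0.0116 -0.1404 -0.005 ] [ 0.0114 -0.1002 -0.0011]
```

View pics/w1.png

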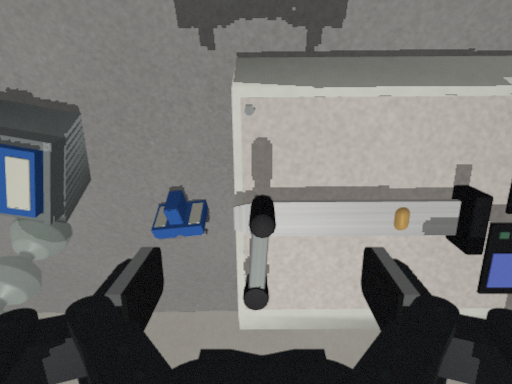

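The wrist view shows the knob top at (262,215), the pivot at (257,290), the mouth at (237,217), the detent at (402,218) and the stop at (465,220). The rail frame agrees to about 1 mm apart from z, which is 1.5 mm too high.

```bash
cat >> h.py <<'E'
RAIL[:3,3]+=RAIL[:3,:3]@[-.0004,-.0003,-.0015]
def piv(phi,z=.04,r=.084): return [.066-r*np.cos(phi),-.122+r*np.sin(phi),z]
E
python3 - <<'E'
from h import *
T=cur();G=goto(RAIL,piv(.065))
for f in (.065,.3,.5,.7,.9,1.1,1.3,1.47): print(f,end=" ");goto(RAIL,piv(f),T=G)
c=np.load("w1.npz");P=c["P"];i=np.linalg.inv(RAIL);Q=P@i[:3,:3].T+i[:3,3];im=c["img"].astype(int)
k=(im[...,0]>150)&(im[...,2]<90)&(abs(Q[...,0])<.02)&(abs(Q[...,1])<.04);print("detent",np.median(Q[k],0),k.sum())
E
```

```text
shift [-0.0132 -0.0029  0.1009] turn [ 0.   -0.15 -0.2 ] | world [0.563 0.075 0.161]
0.065 shift [0. 0. 0.] turn [-0.  0.  0.] | world [0.563 0.075 0.161]
0.3 shift [-0.0036  0.0194  0.    ] turn [-0.  0.  0.] | world [0.567 0.094 0.163]
0.5 shift [-0.0101  0.0348  0.    ] turn [-0.  0.  0.] | world [0.573 0.11  0.166]
0.7 shift [-0.0196  0.0487  0.    ] turn [-0.  0.  0.] | world [0.581 0.123 0.17 ]
0.9 shift [-0.0316  0.0603  0.    ] turn [-0.  0.  0.] | world [0.592 0.135 0.175]
1.1 shift [-0.0457  0.0694  0.    ] turn [-0.  0.  0.] | world [0.605 0.144 0.181]
1.3 shift [-0.0614  0.0755  0.    ] turn [-0.  0.  0.] | world [0.619 0.15  0.188]
1.47 shift [-0.0754  0.0781  0.    ] turn [-0.  0.  0.] | world [0.632 0.152 0.194]
detent [ 0.00150949 -0.00120521  0.00259331] 167
```

servo_tool(
  series="-1 -0.0132 -0.0029 0.035 0 -0.15 -0.2;-1 -0.0132 -0.0029 0.07 0 -0.15 -0.2;-1 -0.0132 -0.0029 0.1 0 -0.15 -0.2;-1 -0.0132 -0.0029 0.1 0 -0.15 -0.2;1 -0.0132 -0.0029 0.1 0 -0.15 -0.2;1 -0.0132 -0.0029 0.1 0 -0.15 -0.2;1 -0.0132 -0.0029 0.1 0 -0.15 -0.2;1 -0.0132 -0.0029 0.1 0 -0.15 -0.2;1 -0.0132 -0.0029 0.1 0 -0.15 -0.2;1 -0.0132 -0.0029 0.1 0 -0.15 -0.2;1 -0.0132 -0.0029 0.1 0 -0.15 -0.2",
)

```text
time_s: 2.37
eef_pos: [0.5636, 0.0761, 0.1647]
eef_rot: [0.227, 0.002, 0.974, -0.001]
wrist_force: [-7.4, 0.7, 9.1]
opening: 0.201
grasp_force: 58.2
```

servo_tool(
  series="1 -0.001 0.010 -0.003 0 0 0;1 -0.0036 0.0194 -0.003 0 0 0;1 -0.0065 0.0275 -0.003 0 0 0;1 -0.0101 0.0348 -0.003 0 0 0;1 -0.0196 0.0487 -0.003 0 0 0;1 -0.0316 0.0603 -0.003 0 0 0;1 -0.0457 0.0694 -0.003 0 0 0;1 -0.0614 0.0755 -0.003 0 0 0;1 -0.0754 0.0781 -0.003 0 0 0;1 -0.0774 0.0783 -0.003 0 0 0;1 -0.0774 0.0783 -0.003 0 0 0",
)

```text
time_s: 3.28
eef_pos: [0.6332, 0.1531, 0.2]
eef_rot: [0.227, 0.003, 0.974, -0.001]
wrist_force: [10.6, -1.6, -8.7]
opening: 0.189
grasp_force: 62.5
```

servo_tool(
  series="-0.2 0 0 0 0 0 0;-0.2 0 0 0 0 0 0;-0.2 0 0 0 0 0 0;-0.2 0 0 -0.03 0 0 0;-0.2 0 -0.005 -0.06 0 0 0;-0.2 0 -0.03 -0.09 0 0 0;-0.2 0.01 -0.07 -0.1 0 0 0;-0.2 0.02 -0.11 -0.11 0 0 0;-1 0.02 -0.14 -0.11 0 0 0",
)

```text
time_s: 4.03
eef_pos: [0.5634, 0.0131, 0.292]
eef_rot: [0.227, 0.002, 0.974, -0.001]
wrist_force: [0.1, -0.7, -0.2]
opening: 0.727
grasp_force: 0.0
```

```bash
cat >> h.py <<'E'
def mod(top,yaw,slope):
    F=frame([0,0,0],yaw,slope);F[:3,3]=np.array(top)-F[:3,2]*.062;return F
BLUE=mod([.5767,-.175,.135-.025*.39],-13,23)
E
python3 - <<'E'
from h import *
print(BLUE[:3,3])
T=cur();goto(RAIL,[0,0,.16]);goto(BLUE,[-.03,0,.16])
E
```

```text
[ 0.60030444 -0.18044951  0.0681787 ]
shift [ 0.0393  0.1785 -0.0031] turn [0.03 0.28 0.25] | world [0.528 0.192 0.277]
shift [ 0.0838 -0.1728  0.0512] turn [ 5.24  3.28 11.64] | world [ 0.51  -0.16   0.209]
```

servo_tool(
  series="-1 0.0838 -0.1728 0.0512 5.24 3.28 11.64;-1 0.0838 -0.1728 0.0512 5.24 3.28 11.64;-1 0.0838 -0.1728 0.0512 5.24 3.28 11.64;-1 0.0838 -0.1728 0.0512 5.24 3.28 11.64;-1 0.0838 -0.1728 0.0512 5.24 3.28 11.64;-1 0.0838 -0.1728 0.0512 5.24 3.28 11.64;-1 0.0838 -0.1728 0.0512 5.24 3.28 11.64",
)

```text
time_s: 4.62
eef_pos: [0.51, -0.1598, 0.2064]
eef_rot: [0.196, 0.114, 0.974, -0.022]
wrist_force: [-0.6, -0.1, 0.2]
opening: 0.998
grasp_force: 0.0
```

```bash
python3 - <<'E'
from h import *
from bench import ctrl
T=cur();c=ctrl.camera("wrist");P=cloud(c,T@c["T_tool_cam"]);np.savez("w2.npz",P=P,T=T,**c)
cv2.imwrite("pics/w2.png",c["img"][...,::-1]);print(T[:3,3])
im=c["img"].astype(int);i=np.linalg.inv(BLUE);Q=P@i[:3,:3].T+i[:3,3]
blue=(im[...,2]>1.6*im[...,0])&(im[...,2]>60)
for n,lo,hi in(("top",.052,.07),("deck",.018,.03)):
    k=(Q[...,2]>lo)&(Q[...,2]<hi)&(abs(Q[...,0])<.06)&(abs(Q[...,1])<.07)&(blue if n=="top" else True)
    q=Q[k];print(n,k.sum(),np.median(q,0).round(4),np.percentile(q,1,0).round(4),np.percentile(q,99,0).round(4),rect(q))
    a=np.linalg.lstsq(np.c_[q[:,:2],np.ones(len(q))],q[:,2],rcond=None)[0];print(np.degrees(a[:2]))
c=ctrl.camera("top");P=cloud(c);i=np.linalg.inv(RAIL);Q=P@i[:3,:3].T+i[:3,3]
k=(Q[...,2]>.04)&(Q[...,2]<.065)&(Q[...,1]<.0)&(Q[...,1]>-.14)&(abs(Q[...,0])<.1);print("knob",np.median(Q[k],0),k.sum())
E
```

```text
[ 0.50997596 -0.15976887  0.20644887]
top 2451 [-0.0093 -0.001   0.0612] [-0.0311 -0.0138  0.0537] [0.0171 0.0116 0.0628] (array([-0.0066, -0.0012]), array([0.0494, 0.026 ]), 0.14)
[ 1.78308508 -0.24234504]
deck 6150 [-0.0114 -0.0013  0.0241] [-0.0381 -0.0456  0.0203] [0.0255 0.043  0.0265] (array([-0.0061, -0.0013]), array([0.0902, 0.0648]), 89.84)
[ 0.45182432 -0.09235875]
knob [ 0.06281338 -0.03963894  0.0573791 ] 57
```

View pics/w2.png

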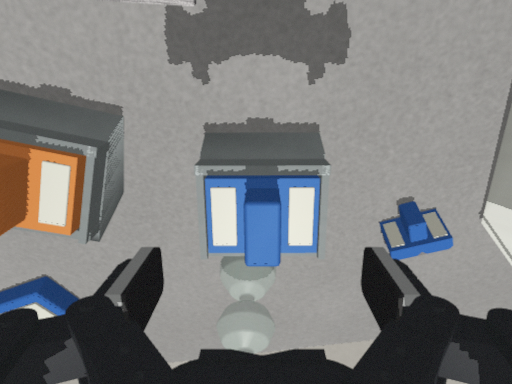

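The wrist view shows the blue grip block at (262,228), the deck at (262,215) and its stand, with the viscometer just upslope at (245,300). The deck measures 90 x 65 mm, so this is the full-size module. The keeper is at about 1.53 rad.

```bash
cat >> h.py <<'E'
BLUE[:3,3]+=BLUE[:3,:3]@[-.0062,-.0013,-.0002]
E
python3 - <<'E'
from h import *
G=goto(BLUE,[0,0,.049]);goto(BLUE,[0,0,.095])
goto(BLUE,[0,0,.049+.06],T=G)
E
```

```text
shift [-0.024  -0.0029  0.1094] turn [-0.02 -0.14 -0.1 ] | world [ 0.574 -0.176  0.116]
shift [-0.0239 -0.0029  0.0634] turn [-0.02 -0.14 -0.1 ] | world [ 0.556 -0.172  0.159]
shift [ 0.    0.   -0.06] turn [ 0.  0. -0.] | world [ 0.551 -0.17   0.171]
```

servo_tool(
  series="-1 -0.015 -0.003 0.03 0 0 0;-1 -0.024 -0.003 0.06 0 0 0;-1 -0.024 -0.003 0.09 0 0 0;-1 -0.024 -0.003 0.109 0 0 0;-1 -0.024 -0.003 0.109 0 0 0;1 -0.024 -0.003 0.109 0 0 0;1 -0.024 -0.003 0.109 0 0 0;1 -0.024 -0.003 0.109 0 0 0;1 -0.024 -0.003 0.109 0 0 0;1 -0.024 -0.003 0.109 0 0 0;1 -0.024 -0.003 0.109 0 0 0;1 -0.024 -0.003 0.109 0 0 0",
)

```text
time_s: 5.72
eef_pos: [0.5735, -0.1758, 0.1176]
eef_rot: [0.197, 0.111, 0.974, -0.023]
wrist_force: [-4.1, 3.2, 7.9]
opening: 0.294
grasp_force: 58.9
```

```bash
python3 - <<'E'
from h import *
T=cur();G=goto(BLUE,[0,0,.049]);i=np.linalg.inv(BLUE)@T;print("grasp in module",(i[:3,3]+i[:3,2]*.006).round(4))
E
```

```text
shift [0.0005 0.0002 0.0013] turn [-0.02 -0.08 -0.05] | world [ 0.574 -0.176  0.116]
grasp in module [ 0.0005 -0.0002  0.0503]
```

servo_tool(
  series="1 0 0 -0.015 0 0 0;1 0 0 -0.03 0 0 0;1 0 0 -0.05 0 0 0;1 0 0 -0.07 0 0 0;1 0 0 -0.09 0 0 0;1 0 0 -0.09 0 0 0;1 0 0 -0.09 0 0 0",
)

```text
time_s: 6.3
eef_pos: [0.5389, -0.168, 0.1994]
eef_rot: [0.197, 0.112, 0.974, -0.023]
wrist_force: [-0.4, 0.1, -5.2]
opening: 0.297
grasp_force: 62.2
```

```bash
cat > inhand.py <<'E'
from h import *
from bench import ctrl
import sys
T=cur();c=ctrl.camera("wrist");X=c["T_tool_cam"];Q=cloud(c,X)
if len(sys.argv)>1: cv2.imwrite(sys.argv[1],c["img"][...,::-1])
im=c["img"].astype(int);blue=(im[...,2]>1.6*im[...,0])&(im[...,2]>60)
x,y,z=Q[...,0],Q[...,1],Q[...,2]
box=(abs(x)<.045)&(abs(y)<.06)
print("z hist",np.histogram(z[box&(z>-.03)&(z<.06)],bins=np.arange(-.03,.061,.01)))
for n,lo,hi in(("top",-.013,-.001),("deck",.024,.042)):
    k=box&(z>lo)&(z<hi)&(blue|(n=="deck"))
    if n=="deck": k&=(x>.0)|blue
    q=Q[k];A=np.c_[q[:,:2],np.ones(len(q))]
    a=np.linalg.lstsq(A,q[:,2],rcond=None)[0];r=q[:,2]-A@a;k2=abs(r)<.002;a=np.linalg.lstsq(A[k2],q[k2,2],rcond=None)[0]
    print(n,k.sum(),np.percentile(q,1,0).round(4),np.percentile(q,99,0).round(4),rect(q),"plane deg",np.degrees(a[:2]).round(2),"z0",a[2].round(4))
E
python3 inhand.py pics/w3.png; python3 -c "
from h import *
goto(RAIL,[0,-.215,.052]);goto(RAIL,[0,-.215,.12])"
```

```text
z hist (array([ 6579,  2048,  8831,  1261,   965,   483, 11380,   865,   414]), array([-3.0000000e-02, -2.0000000e-02, -1.0000000e-02,  6.9388939e-18,
        1.0000000e-02,  2.0000000e-02,  3.0000000e-02,  4.0000000e-02,
        5.0000000e-02,  6.0000000e-02]))
top 7944 [-0.0229 -0.0131 -0.0066] [ 0.0252  0.0119 -0.0018] (array([ 0.0007, -0.0004]), array([0.0263, 0.0505]), 89.59) plane deg [0.95 0.16] z0 -0.0051
deck 10714 [-0.0189 -0.0452  0.0268] [0.0321 0.0438 0.041 ] (array([ 0.0043, -0.0009]), array([0.0563, 0.0905]), 0.25) plane deg [2.68 0.05] z0 0.0315
shift [0.0061 0.1481 0.0172] turn [ -5.17  -3.22 -11.49] | world [ 0.573 -0.024  0.18 ]
shift [ 0.0092  0.1416 -0.0504] turn [ -5.17  -3.22 -11.49] | world [ 0.543 -0.023  0.241]
```

View pics/w3.png

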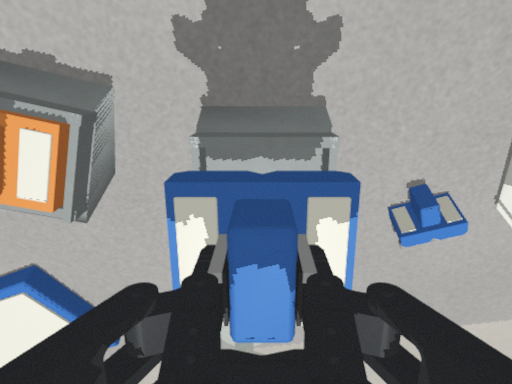

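The module is held squarely, with the block top at (262,260), the stand left empty below, and offsets under 1 mm.

servo_tool(
  series="1 0.0092 0.03 -0.04 0 0 0;1 0.0092 0.06 -0.0504 -1 -0.5 -2;1 0.0092 0.1 -0.0504 -2.5 -1.6 -6;1 0.0092 0.1416 -0.0504 -5.17 -3.22 -11.49;1 0.0092 0.1416 -0.0504 -5.17 -3.22 -11.49;1 0.0092 0.1416 -0.0504 -5.17 -3.22 -11.49;1 0.0092 0.1416 -0.0504 -5.17 -3.22 -11.49;1 0.0092 0.1416 -0.0504 -5.17 -3.22 -11.49",
)

```text
time_s: 7.02
eef_pos: [0.5435, -0.0242, 0.2406]
eef_rot: [0.224, 0.005, 0.975, -0.001]
wrist_force: [-0.2, -0.3, -5.4]
opening: 0.297
grasp_force: 63.0
```

```bash
python3 - <<'E'
from h import *
T=cur();goto(RAIL,[.001,-.215,.051])
E
```

```text
shift [-0.0012  0.0008  0.0684] turn [-0.03 -0.08 -0.05] | world [ 0.574 -0.024  0.18 ]
```

servo_tool(
  series="1 -0.0012 0.0008 0.035 0 -0.1 0;1 -0.0012 0.0008 0.0684 0 -0.1 0;1 -0.0012 0.0008 0.0684 0 -0.1 0;1 -0.0012 0.0008 0.0684 0 -0.1 0;1 -0.0012 0.0008 0.0684 0 -0.1 0",
)

```text
time_s: 7.43
eef_pos: [0.575, -0.024, 0.181]
eef_rot: [0.226, 0.005, 0.974, -0.001]
wrist_force: [0.1, -0.1, -4.6]
opening: 0.293
grasp_force: 62.9
```

```bash
python3 - <<'E'
from h import *
from bench import ctrl
T=cur();goto(RAIL,[.001,-.215,.051]);L=np.linalg.inv(RAIL)
c=ctrl.camera("wrist");cv2.imwrite("pics/w4.png",c["img"][...,::-1]);P=cloud(c,T@c["T_tool_cam"]);Q=P@L[:3,:3].T+L[:3,3]
im=c["img"].astype(int);blue=(im[...,2]>1.6*im[...,0])&(im[...,2]>60)
def fit(q,n):
    A=np.c_[q[:,:2],np.ones(len(q))];a=np.linalg.lstsq(A,q[:,2],rcond=None)[0];k=abs(q[:,2]-A@a)<.0015;a=np.linalg.lstsq(A[k],q[k,2],rcond=None)[0]
    print(n,len(q),q.mean(0).round(4),np.percentile(q,1,0).round(4),np.percentile(q,99,0).round(4),"slopes deg",np.degrees(a[:2]).round(2))
x,y,z=Q[...,0],Q[...,1],Q[...,2]
k=blue&(abs(z-.062)<.008)&(abs(y+.215)<.03)&(abs(x)<.05);fit(Q[k],"top")
k=blue&(abs(z-.024)<.006)&(abs(y+.215)<.06)&(abs(x)<.05);fit(Q[k],"deck")
k=(abs(z)<.006)&(abs(y+.06)<.05)&(abs(x)<.025);fit(Q[k],"rail")
k=(abs(z+.016)<.006)&(abs(y+.05)<.06)&(abs(x)<.08)&(abs(x)>.02);fit(Q[k],"panel")
# top cam for both
c=ctrl.camera("top");P=cloud(c);Q=P@L[:3,:3].T+L[:3,3];im=c["img"].astype(int);blue=(im[...,2]>1.6*im[...,0])&(im[...,2]>60)
x,y,z=Q[...,0],Q[...,1],Q[...,2]
k=(abs(z)<.006)&(abs(y+.06)<.05)&(abs(x)<.025);fit(Q[k],"rail(top)")
k=blue&(abs(z-.024)<.008)&(abs(y+.215)<.06)&(abs(x)<.05)
if k.sum()>20: fit(Q[k],"deck(top)")
E
```

```text
shift [0.0012 0.0003 0.001 ] turn [-0.05  0.13 -0.06] | world [ 0.574 -0.024  0.18 ]
top 8246 [-0.002  -0.216   0.0628] [-0.0234 -0.2285  0.0552] [ 0.0249 -0.2036  0.0646] slopes deg [ 1.51 -0.2 ]
deck 6084 [-0.019  -0.2162  0.0247] [-0.0301 -0.2607  0.0184] [ 0.0231 -0.1716  0.027 ] slopes deg [ 0.93 -0.1 ]
rail 3059 [ 0.0003 -0.0938 -0.0008] [-0.0142 -0.1098 -0.0048] [ 0.0156 -0.0768  0.0008] slopes deg [ 0.3  -0.18]
panel 11964 [-0.0032 -0.0887 -0.0156] [-0.0788 -0.1095 -0.0171] [ 0.0734 -0.0571 -0.0142] slopes deg [-0.04 -0.07]
rail(top) 447 [ 0.0014 -0.0606  0.0005] [-0.0141 -0.1088 -0.0044] [ 0.0158 -0.0106  0.0052] slopes deg [-0.31  0.1 ]
deck(top) 185 [ 0.0291 -0.2168  0.0262] [ 0.0043 -0.2584  0.0167] [ 0.0359 -0.1725  0.0308] slopes deg [-5.49  0.03]
```

View pics/w4.png

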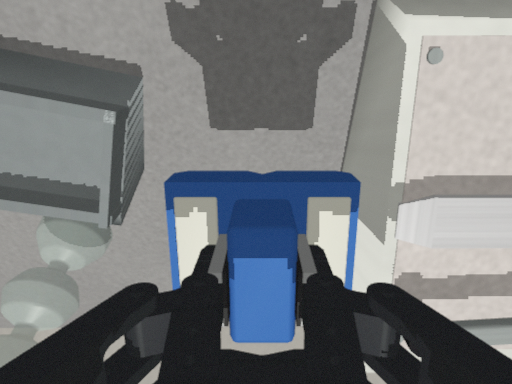

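The module at (262,250) is in line with the rail mouth at (400,215). It sits about 1.5 mm high, is centred to about 0.1 mm, and is pitched about 0.6°.

servo_tool(
  series="1 -0.0005 0 0.0007 0 0.5 0;1 -0.0005 0.01 0.0007 0 0.5 0;1 -0.0005 0.02 0.0007 0 0.5 0;1 -0.0005 0.025 0.0007 0 0.5 0;1 -0.0005 0.03 0.0007 0 0.5 0;1 -0.0005 0.035 0.0007 0 0.5 0;1 -0.0005 0.04 0.0007 0 0.5 0;1 -0.0005 0.045 0.0007 0 0.5 0;1 -0.0005 0.05 0.0007 0 0.5 0;1 -0.0005 0.055 0.0007 0 0.5 0;1 -0.0005 0.06 0.0007 0 0.5 0;1 -0.0005 0.06 0.0007 0 0.5 0",
)

```text
time_s: 8.53
eef_pos: [0.576, 0.0379, 0.1802]
eef_rot: [0.222, 0.004, 0.975, -0.001]
wrist_force: [-0.2, 0.5, -6.2]
opening: 0.292
grasp_force: 63.1
```

```bash
cat > st.py <<'E'
from h import *
from bench import ctrl
o=ctrl.get_obs();T=cur();L=np.linalg.inv(RAIL);D=L@T;print("grasp in rail",(D[:3,3]+D[:3,2]*.006).round(4),"rot vs square",np.degrees(R.from_matrix(FLIP.T@D[:3,:3]).as_rotvec()).round(2),"F rail",(L[:3,:3]@o["wrist_force"]).round(1),"M rail",(L[:3,:3]@o["torque"]).round(2))
E
python3 st.py
```

```text
grasp in rail [ 0.0022 -0.1534  0.0511] rot vs square [-0.02  0.38 -0.05] F rail [-2.9  0.5 -5.5] M rail [0.02 0.63 0.04]
```

servo_tool(
  series="1 0 0.008 0 0 0 0;1 0 0.016 0 0 0 0;1 0 0.024 0 0 0 0;1 0 0.032 0 0 0 0;1 0 0.04 0 0 0 0;1 0 0.048 0 0 0 0;1 0 0.056 0 0 0 0;1 0 0.064 0 0 0 0;1 0 0.072 0 0 0 0;1 0 0.08 0 0 0 0;1 0 0.088 0 0 0 0;1 0 0.088 0 0 0 0",
)

```text
time_s: 9.53
eef_pos: [0.5768, 0.126, 0.1802]
eef_rot: [0.222, 0.004, 0.975, -0.001]
wrist_force: [0.0, 0.2, -4.4]
opening: 0.293
grasp_force: 63.0
```

```bash
python3 st.py
```

```text
grasp in rail [ 0.0023 -0.0653  0.0511] rot vs square [-0.03  0.37 -0.06] F rail [-1.9  0.2 -3.9] M rail [ 0.02  0.62 -0.03]
```

servo_tool(
  series="1 0 0.005 0 0 0 0;1 0 0.01 0 0 0 0;1 0 0.015 0 0 0 0;1 0 0.02 0 0 0 0;1 0 0.025 0 0 0 0;1 0 0.03 0 0 0 0;1 0 0.035 0 0 0 0;1 0 0.04 0 0 0 0;1 0 0.045 0 0 0 0;1 0 0.05 0 0 0 0;1 0 0.055 0 0 0 0;1 0 0.055 0 0 0 0",
)

```text
time_s: 10.53
eef_pos: [0.5765, 0.1794, 0.18]
eef_rot: [0.221, 0.004, 0.975, -0.002]
wrist_force: [-6.5, -1.7, 0.6]
opening: 0.292
grasp_force: 64.2
```

```bash
python3 st.py
```

```text
grasp in rail [ 0.0015 -0.0119  0.0512] rot vs square [ 0.12  0.5  -0.03] F rail [-5.5 -1.8  3.4] M rail [-0.44  1.3   0.14]
```

servo_tool(
  series="1 0 0.002 0 0 0 0;1 0 0.004 0 0 0 0;1 0 0.006 0 0 0 0;1 0 0.008 0 0 0 0;1 0 0.009 0 0 0 0;1 0 0.010 0 0 0 0;1 0 0.011 0 0 0 0;1 0 0.012 0 0 0 0;1 0 0.012 0 0 0 0",
)

```text
time_s: 11.28
eef_pos: [0.5773, 0.192, 0.18]
eef_rot: [0.222, 0.004, 0.975, -0.001]
wrist_force: [-0.4, 1.7, -6.1]
opening: 0.298
grasp_force: 63.0
```

```bash
python3 st.py
```

```text
grasp in rail [0.0021 0.0007 0.0509] rot vs square [ 0.02  0.39 -0.02] F rail [-3.   1.7 -5.3] M rail [ 0.1   0.73 -0.02]
```

servo_tool(
  series="1 0 0.0007 0 0 0 0;1 0 0.0007 0 0 0 0;1 0 0.0007 0 0 0 0",
)

```text
time_s: 11.53
eef_pos: [0.5773, 0.1926, 0.18]
eef_rot: [0.222, 0.004, 0.975, -0.001]
wrist_force: [-0.0, 0.4, -6.2]
opening: 0.293
grasp_force: 63.0
```

```bash
python3 st.py
```

```text
grasp in rail [0.0021 0.0013 0.051 ] rot vs square [ 0.02  0.4  -0.01] F rail [-2.8  0.4 -5.6] M rail [0.06 0.88 0.02]
```

servo_tool(
  series="0 0 0 0 0 0 0;0 0 0 0 0 0 0;-0.2 0 0 0 0 0 0;-0.2 0 0 0 0 0 0;-0.2 0 0 -0.015 0 0 0;-0.2 0 0 -0.035 0 0 0;-0.2 0 0 -0.06 0 0 0;-0.2 0 0 -0.09 0 0 0;-0.2 0 0 -0.12 0 0 0;-0.2 0 0 -0.12 0 0 0",
)

```text
time_s: 12.37
eef_pos: [0.5271, 0.194, 0.296]
eef_rot: [0.227, 0.004, 0.974, 0.0]
wrist_force: [1.2, -0.2, 0.2]
opening: 0.597
grasp_force: 0.0
```

```bash
python3 - <<'E'
from h import *
from bench import ctrl
T=cur();L=np.linalg.inv(RAIL);c=ctrl.camera("wrist");cv2.imwrite("pics/w5.png",c["img"][...,::-1]);P=cloud(c,T@c["T_tool_cam"]);Q=P@L[:3,:3].T+L[:3,3]
im=c["img"].astype(int);blue=(im[...,2]>1.6*im[...,0])&(im[...,2]>60);x,y,z=Q[...,0],Q[...,1],Q[...,2]
for n,k in(("top",blue&(abs(z-.062)<.006)&(abs(y)<.03)&(abs(x)<.05)),("deck",blue&(abs(z-.024)<.005)&(abs(y)<.06)&(abs(x)<.05)),("knob",(abs(z-.057)<.005)&(x>.03)&(x<.1)&(y<0)&(y>-.09)),("stop",(abs(z-.018)<.004)&(y>.046)&(y<.08)&(abs(x)<.025))):
    q=Q[k];print(n,k.sum(),q.mean(0).round(4),np.percentile(q,1,0).round(4),np.percentile(q,99,0).round(4))
c=ctrl.camera("scene");cv2.imwrite("pics/s5.png",c["img"][...,::-1]);print(ctrl.get_obs()["time_s"])
E
```

```text
top 2313 [-0.0023 -0.0007  0.0612] [-0.0254 -0.0134  0.0579] [0.023 0.012 0.063]
deck 2877 [-0.007  -0.0004  0.0234] [-0.0329 -0.0447  0.0207] [0.0308 0.0439 0.0251]
knob 327 [ 0.0594 -0.037   0.0568] [ 0.0521 -0.0431  0.0525] [ 0.0685 -0.0301  0.0587]
stop 936 [-0.0005  0.0529  0.0172] [-0.0241  0.0463  0.0148] [0.0244 0.0599 0.0189]
12.4667
```

View pics/w5.png

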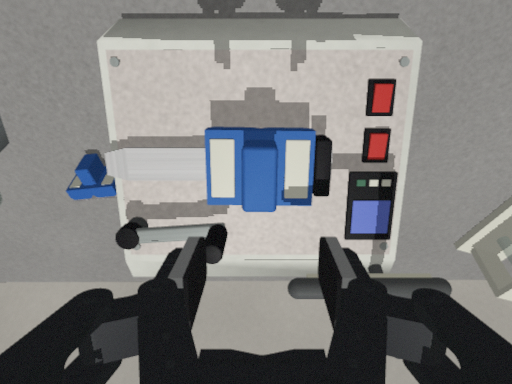

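View pics/s5.png

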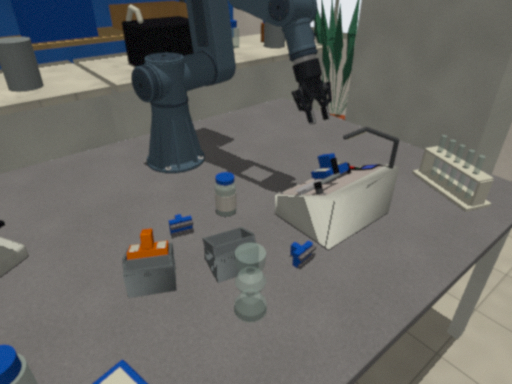

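The blue module at (260,167) sits at home, about 2 mm short of the stop at (322,165). The keeper arm at (180,233) is clear at about 1.49 rad. The orange module, bottle and viscometer look unmoved, and the gripper is clear of everything.

```bash
python3 -c "
from bench import ctrl
print(ctrl.hand_in())"
```

```text
the job is handed in; nothing more can be done
None
```

The blue module is home on the rail, held by the detent and released; the keeper is swung clear at about 1.49 rad, the other objects look undisturbed in the final pictures, and the job was handed in at about 12.5 s.

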